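# Hold a drill jig in the corner of fence and stop

### The job

Lift the aluminium drill jig by its handle out of the sheet-steel tray and set it flat on the slotted steel bed, its long side against the fence and its end against the stop block. Then push it firmly down, against the fence and against the stop all at once, with about a kilogram's push in each direction, and finish like that, still gripping the handle and pushing, so that it can be drilled. Leave the oil can, the drill chuck and the tool pot where they stand.

Things in the scene. Friction and masses are not known exactly. Their poses are not given: they have to be found in the camera images.
- jig: The drill jig: an aluminium box open on its two long sides, 70 mm (its x) by 110 mm (its y) by 45 mm high, 0.48 to 0.75 kg, with four steel drill bushes standing 4 mm out of its top and a dark steel bar handle over the top. Origin: centre of its underside; z up. It is the same both ways round. It starts flat in the tray, turned up to 0.35 rad from it.
- jig_handle (a point): Centre of the jig's handle bar, 68 mm above the jig's underside. The bar is 12 mm thick (jig x), 16 mm high and 100 mm long (along jig y), on a post near each end; 15 mm of free space between the bar and the jig's top, 78 mm clear between the posts.
- tray: Fixed shallow open sheet-steel tray, 160 mm (x) by 210 mm (y), rim 22 mm high, floor 3 mm thick. Origin: centre of its underside on the table. Right or left of the robot's centre line, with the bed on the other side.
- bed: Fixed dark steel plate with three dark slots, 200 mm (x) by 260 mm (y), its flat top 20 mm above the table. Origin: centre of its underside; turned up to 0.3 rad. Bed, fence and stop have ground, lightly oiled faces on which the jig slides (friction coefficient about 0.12).
- fence: Fixed bright steel bar on the far side of the bed, 25 mm (x) by 250 mm (y), standing 46 mm above the bed's top, with two bolt heads 8 mm higher. Origin: centre of its underside, on the bed's top. The working face looks to its -x (towards the robot), 12.5 mm from the origin; its axes are parallel to the bed's.
- stop: Fixed bright steel stop block on the bed at the left (+y) part of the fence and in front of it, 50 mm (x) by 30 mm (y), standing 46 mm above the bed's top, with one bolt head 8 mm higher. Origin: centre of its underside, on the bed's top. The working face looks to its -y, 15 mm from the origin; its axes are parallel to the bed's. The jig's place is in the inner corner of fence and stop.
- oil_can: Grey pump oil can with a brass spout, body 84 mm across, 190 mm high in all, standing loose on the table. Origin: centre of its underside. Bystander.
- chuck: Loose steel drill chuck, 52 mm across, 74 mm high, standing on the table beyond the work. Origin: centre of its underside. Bystander.
- tool_pot: White plastic pot of hand tools, 80 mm across, about 155 mm high with the tools, standing loose on the table. Origin: centre of its underside. Bystander.
There are look-alikes about, which are no part of the job. What is shaped like the jig but green, turquoise or yellow is not meant.

How it is judged:
By the outcome, as a careful person would: the job done as asked, in the order asked, and still so for the second after the job is handed in, while the arm keeps its last pose, push and grip.
It also fails if it takes over 48 s, if anything falls off the work surface, if the arm or the gripper's body presses on something with over 40 N, if the wrist force passes 120 N, or if a joint passes its speed limit or range.

### The arm

A 6-joint arm with a two-finger parallel gripper is mounted at the origin on the work surface. World frame = base frame: x ahead of the robot, y to its left, z up, the work surface at z = 0. Lengths are in m, angles in rad, forces in N, time in s.
With the tool pointing down it reaches from about 0.4 to 0.825 m from the base axis. Payload 7 kg.
Tool frame: the origin (TCP) lies midway between the tips of the shut fingers; the grasp point (between the pads) lies hold_point_z behind it (hold_point_z is the distance from the TCP to the grasp point, in m); z points along the fingers, y is the line along which they close (so a half turn about z gives the same grasp; the last joint's range is limited). The gripper opens to 88 mm and grips with 3 to 60 N. Pads are 19 mm wide; open, the fingers measure 130 mm over their backs; the gripper's body (78 mm by 193 mm) begins 47 mm behind the grasp point.
Start: joints at [-0.929, 0.359, 0.012, 0, -1.224, -0.288], TCP at [0.234, -0.633, 0.227] pointing down, gripper open.
Joint ranges: [-3.07, 3.07], [-1.43, 2.12], [-1.02, 1.25], [-3.03, 1.67], [-3.05, -0], [-3.03, 3.03]. Speed limits (rad/s): [2.39, 2.39, 3.01, 3.14, 3.14, 3.14].

### API

Orientations are given as [roll, pitch, yaw] about the fixed x, y, z axes, in that order (R = Rz(yaw) Ry(pitch) Rx(roll)).
In Python, from station import * gives the robot as it stands.
- The arm moves only by the tool apply_moves, never from a script. Its argument "steps" is a list of rows, each an object with "translation": the shift along the world's x, y, z scaled (see below), a list of three; "rotation": the turn, a rotation vector about the world's x, y, z scaled (see below), a list of three. A call has exactly 10 rows; each row is the pose to reach, as a shift and turn from the pose commanded when the call began; what a row does not reach only later rows make up. The controller multiplies each number of a shift by 250 mm and each number of a turn by 30 degrees. A row lasts 1/12 s, in which the tool goes at most 41.7 mm and 7.16 degrees, less where a joint would pass 70% of its speed; a pose out of reach is approached as far as the arm can. A call with a number of a shift or a turn outside -1 to 1 is refused whole. A call with a gripper value outside its range is refused whole. "jaw" is the closure, from -1 (fully open) to 1 (shut), so that 0 is half open, set as the call begins (left out, the last holds). The fingers move at their own pace and stop on an object; "newtons" is the grip in N (left out, the last holds). Time passes only in rows, so rows that repeat a pose let the fingers close, or fill a call up. It gives the time, the measured TCP pose, the force, the opening and the grip force at its end, in the units of the state.
- get_state(): the state, without advancing time (a new reading comes with each control period).
- grab_frame(name): name is "side" or "top" or "wrist"; returns the picture (420x560x3 uint8, blue, green, red); there is no depth.
- camera_model(name): a dict with "fx", "fy", "cx", "cy" (pixels), "k1" (the pictures are not rectified: a ray, as slopes to the right and down, at radius r is drawn at 1 + k1 r^2 times it, then the intrinsics apply), "xyz" and "rotation" of the camera in the world. Camera axes: x right, y down, z forward; pixel columns grow to the right and rows downward; lengths in m; the calibration is good to about 2 mm. A picture is of the moment at which its call begins: read the wrist's pose just before it. camera_model takes no time and is no camera call; for the wrist camera it gives the pose at the moment of the call.
- job_done(): hands the job in; it is judged then, once.
The state is a dict: "t": time; "q": joint angles; "qd": joint speeds; "joint_efforts": joint torques, N m; "eef_pos": TCP position; "ee_rot": TCP orientation; "force": force on the tool from outside, world axes, zero at the start; "moment": the same for the moment, N m; "width": finger opening in m; "gripper_force": force on a finger pad.
Only numpy, scipy, OpenCV 4.12 (cv2) and the standard library are available. Lean on these libraries where they do the work, as an engineer would, in place of code of your own. Each camera call takes 0.05 s, during which the arm holds its last target. There are 200 camera calls.

## Working session

There is one attempt and no reset: what is moved stays moved. The work goes in short steps, Python scripts to look and compute and a tool call to move; the robot and the scene stay as the last step left them, time stands still between calls to the robot, and variables do not carry over. Pictures are saved under pics/ and viewed, at most 10 in all, crops included, and the job is handed in when it is done.

Besides the shell and the picture viewer there is one more tool, called after "Call:" in YAML: its name, and indented under it one key for each argument. apply_moves: Moves the arm, as the interface text tells. Shifts and turns lie within -1 to 1; 1 stands for 250 mm of shift or 30 degrees of turn. Its arguments: {"type":"object","properties":{"steps":{"type":"array"},"jaw":{"type":"number"},"newtons":{"type":"number"}},"required":["steps"]}

```bash
mkdir -p pics; ls; python3 - <<'E'
from station import *
import cv2
s=get_state();print(s)
for n in("top","side"):
    cv2.imwrite(f"pics/{n}0.png",grab_frame(n)); print(n,camera_model(n))
E
```

```text
pics
{'t': 0.0, 'q': array([-9.28866593e-01,  3.59395373e-01,  1.10487916e-02, -3.54644651e-04,
       -1.22409979e+00, -2.88085373e-01]), 'qd': array([-0.00016408,  0.00162497, -0.00014246, -0.0007074 ,  0.00131899,
       -0.00166944]), 'joint_efforts': array([-2.79070860e-03, -5.82718849e+01,  2.93050861e+01,  6.99748546e+00,
        6.72389375e-03, -1.56904480e-04]), 'eef_pos': array([ 0.23368461, -0.63272925,  0.22561201]), 'ee_rot': array([ 3.13991588e+00, -1.49205352e-04, -2.78786895e+00]), 'force': array([-0.29331588, -0.2859062 ,  0.23032923]), 'moment': array([ 0.04842299, -0.04515992,  0.01143959]), 'gripper_force': 0.0, 'width': 0.08768837094681574}
top {'fx': 435.9232134879362, 'fy': 435.9232134879362, 'cx': 284.08785369875227, 'cy': 206.5566721285628, 'k1': 0.04700852833222792, 'xyz': array([ 0.45128732, -0.00974753,  1.44894144]), 'rotation': array([-3.07108129,  0.02051241, -1.57639423])}
side {'fx': 499.48886651310147, 'fy': 499.48886651310147, 'cx': 283.7527819480285, 'cy': 206.0595716119999, 'k1': 0.03565527181060843, 'xyz': array([0.11067215, 0.88161747, 0.94055108]), 'rotation': array([-2.28713566, -0.01798776, -2.68262834])}
```

View pics/top0.png

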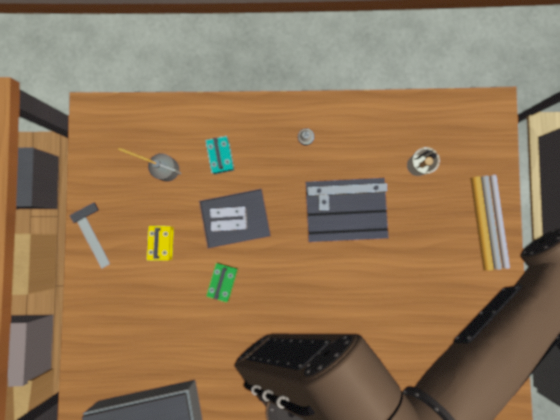

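View pics/side0.png

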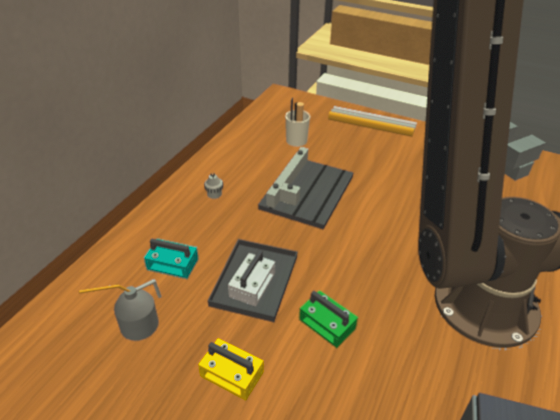

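The candidates for the jig in the top view are silver (228,218) in the tray, turquoise (219,155), yellow (160,243) and green (222,282). I choose the silver one. The bed is at (347,210), the fence at (347,188) and the stop at (324,202), with the tray on the +y side.

```bash
cat > h.py <<'E'
from station import *
import station, numpy as np, cv2
from scipy.spatial.transform import Rotation as Ro
def cast(c,px,z):
    px=np.atleast_2d(np.asarray(px,float))
    d=(px-[c["cx"],c["cy"]])/[c["fx"],c["fy"]]
    u=d.copy()
    for _ in range(10): u=d/(1+c["k1"]*(u**2).sum(1,keepdims=True))
    rot=c["rotation"]; R=Ro.from_euler("xyz",rot).as_matrix() if np.ndim(rot)==1 else rot
    r=np.c_[u,np.ones(len(u))]@R.T; o=np.asarray(c["xyz"])
    return (o+r*((z-o[2])/r[:,2])[:,None])[:,:2]
def rect(c,mask,box,z,minA=30):
    x0,y0,x1,y1=box; m=np.zeros_like(mask); m[y0:y1,x0:x1]=mask[y0:y1,x0:x1]
    cs=cv2.findContours(m,cv2.RETR_EXTERNAL,cv2.CHAIN_APPROX_NONE)[0]
    cs=[k for k in cs if cv2.contourArea(k)>minA]
    P=cast(c,np.vstack(cs).reshape(-1,2),z)
    (cx,cy),(w,h),a=cv2.minAreaRect((P*1000).astype(np.float32))
    if w>h: a-=90   # angle of long axis from +y
    a=(a+90)%180-90
    return np.round([cx,cy,w,h,a],1)
E
python3 - <<'E'
from h import *
print([n for n in dir(station) if not n.startswith('_')], getattr(station,'hold_point_z',None))
c=camera_model("top"); im=cv2.imread("pics/top0.png"); hsv=cv2.cvtColor(im,cv2.COLOR_BGR2HSV)
br=((hsv[...,1]<60)&(hsv[...,2]>130)).astype('uint8'); dk=((hsv[...,2]<90)).astype('uint8')
print("jig top",rect(c,br,(203,195,255,240),.048))
print("fence",rect(c,br,(300,178,395,197),.066), "fence+stop",rect(c,br,(300,178,395,215),.066))
print("bed",rect(c,dk|br,(295,170,400,250),.020)); print("tray",rect(c,dk|br,(190,180,280,255),.02))
print("stop col", [ (y,np.flatnonzero(br[y,310:340])+310) for y in range(194,214,3)])
cr=cv2.resize(np.hstack([im[180:255,190:290],im[165:240+0,300:400]]),None,fx=4,fy=4,interpolation=cv2.INTER_CUBIC)
cv2.imwrite("pics/crop1.png",cr)
E
```

```text
['Unreachable', 'camera_model', 'get_state', 'grab_frame', 'hold_point_z', 'job_done'] 0.0188
jig top [513.2 200.1  75.4 117.4   3. ]
fence [ 601.5 -182.    34.3  247.9    2.4] fence+stop [ 579.3 -182.9   78.7  247.9    2.4]
bed [ 543.7 -188.3  161.1  260.2    2.4]
tray [516.9 183.5 151.1 202.   10.9]
stop col [(194, array([310, 311, 312, 313, 314, 315, 316, 317, 318, 319, 320, 321, 322,
       323, 324, 325, 326, 327, 328, 329, 330, 332, 333])), (197, array([319, 320, 321, 322, 323, 324, 325, 326, 327, 328])), (200, array([319, 320, 321, 322, 325, 326, 327, 328])), (203, array([319, 320, 321, 322, 325, 326, 327, 328])), (206, array([319, 320, 321, 322, 323, 324, 325, 326, 327, 328])), (209, array([319, 320, 321, 322, 323, 324, 325, 326, 327, 328])), (212, array([], dtype=int64))]
```

View pics/crop1.png

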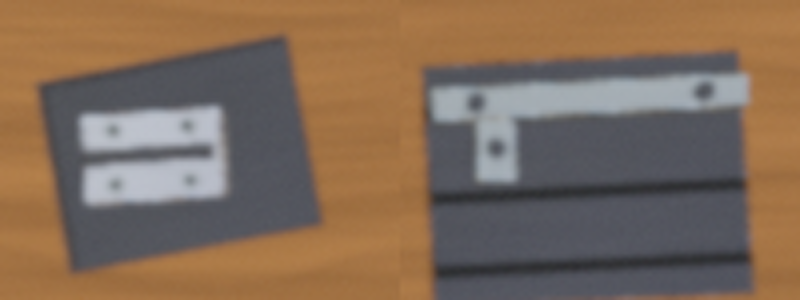

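The crop confirms the silver jig with its dark bar, lying in the dark tray. On the right it shows the fence with two bolts and the stop with one. Next I move above the jig.

Call:
apply_moves:
  steps:
    - {"translation": [0.028,0.083,0],"rotation": [0,0,0.06]}
    - {"translation": [0.056,0.166,0],"rotation": [0,0,0.12]}
    - {"translation": [0.084,0.25,0],"rotation": [0,0,0.18]}
    - {"translation": [0.112,0.333,0],"rotation": [0,0,0.24]}
    - {"translation": [0.14,0.416,0],"rotation": [0,0,0.3]}
    - {"translation": [0.168,0.5,0],"rotation": [0,0,0.36]}
    - {"translation": [0.196,0.583,0],"rotation": [0,0,0.42]}
    - {"translation": [0.224,0.666,0],"rotation": [0,0,0.48]}
    - {"translation": [0.252,0.75,0],"rotation": [0,0,0.54]}
    - {"translation": [0.28,0.832,0],"rotation": [0,0,0.6]}
  jaw: -1

```text
t: 0.93
eef_pos: [0.3038, -0.4239, 0.2262]
ee_rot: [3.141, 0.0, -2.472]
force: [0.8, 0.2, 0.4]
width: 0.0876
gripper_force: 0.0
```

Call:
apply_moves:
  steps:
    - {"translation": [0.028,0.083,0],"rotation": [0,0,0.06]}
    - {"translation": [0.056,0.166,0],"rotation": [0,0,0.12]}
    - {"translation": [0.084,0.25,0],"rotation": [0,0,0.18]}
    - {"translation": [0.112,0.333,0],"rotation": [0,0,0.24]}
    - {"translation": [0.14,0.416,0],"rotation": [0,0,0.3]}
    - {"translation": [0.168,0.5,0],"rotation": [0,0,0.36]}
    - {"translation": [0.196,0.583,0],"rotation": [0,0,0.42]}
    - {"translation": [0.224,0.666,0],"rotation": [0,0,0.48]}
    - {"translation": [0.252,0.75,0],"rotation": [0,0,0.54]}
    - {"translation": [0.28,0.832,0],"rotation": [0,0,0.6]}

```text
t: 1.77
eef_pos: [0.3738, -0.216, 0.2264]
ee_rot: [3.141, 0.0, -2.158]
force: [0.1, -0.9, -0.0]
width: 0.0874
gripper_force: 0.0
```

Call:
apply_moves:
  steps:
    - {"translation": [0.028,0.083,0],"rotation": [0,0,0.06]}
    - {"translation": [0.056,0.166,0],"rotation": [0,0,0.12]}
    - {"translation": [0.084,0.25,0],"rotation": [0,0,0.18]}
    - {"translation": [0.112,0.333,0],"rotation": [0,0,0.24]}
    - {"translation": [0.14,0.416,0],"rotation": [0,0,0.3]}
    - {"translation": [0.168,0.5,0],"rotation": [0,0,0.36]}
    - {"translation": [0.196,0.583,0],"rotation": [0,0,0.42]}
    - {"translation": [0.224,0.666,0],"rotation": [0,0,0.48]}
    - {"translation": [0.252,0.75,0],"rotation": [0,0,0.54]}
    - {"translation": [0.28,0.832,0],"rotation": [0,0,0.6]}

```text
t: 2.6
eef_pos: [0.4438, -0.0081, 0.2264]
ee_rot: [3.141, -0.0, -1.844]
force: [0.6, -0.3, -0.2]
width: 0.0876
gripper_force: 0.0
```

Call:
apply_moves:
  steps:
    - {"translation": [0.028,0.1,0],"rotation": [0,0,0.06]}
    - {"translation": [0.056,0.2,0],"rotation": [0,0,0.12]}
    - {"translation": [0.084,0.3,0],"rotation": [0,0,0.18]}
    - {"translation": [0.112,0.4,0],"rotation": [0,0,0.24]}
    - {"translation": [0.14,0.5,0],"rotation": [0,0,0.3]}
    - {"translation": [0.168,0.6,0],"rotation": [0,0,0.36]}
    - {"translation": [0.196,0.7,0],"rotation": [0,0,0.44]}
    - {"translation": [0.224,0.78,0],"rotation": [0,0,0.52]}
    - {"translation": [0.252,0.832,0],"rotation": [0,0,0.62]}
    - {"translation": [0.27,0.832,0],"rotation": [0,0,0.62]}

```text
t: 3.43
eef_pos: [0.5118, 0.201, 0.2259]
ee_rot: [3.141, -0.0, -1.516]
force: [0.2, -0.6, 0.2]
width: 0.0878
gripper_force: 0.0
```

```bash
python3 - <<'E'
from h import *
s=get_state();print(s['t'],s['eef_pos'],np.degrees(s['ee_rot']),s['q'],s['force'])
c=camera_model("wrist");print(c)
import json;json.dump({k:np.asarray(v).tolist() for k,v in c.items()},open("w1.json","w"))
cv2.imwrite("pics/w1.png",grab_frame("wrist"))
E
```

```text
3.4333 [0.51177263 0.20095584 0.22587172] [ 1.79966690e+02 -2.23916767e-02 -8.68589681e+01] [ 7.30464471e-01  1.54165012e-01 -2.66551989e-01 -6.42173836e-05
 -1.15077738e+00 -6.75617028e-01] [ 0.1566073  -0.59104499  0.17169063]
{'fx': 350.85516114903936, 'fy': 350.85516114903936, 'cx': 272.4983960088476, 'cy': 204.3144835162868, 'k1': -0.0341102923955806, 'xyz': array([0.51636315, 0.12475156, 0.38369001]), 'rotation': array([ 2.85384023e+00,  4.59072953e-04, -3.08679647e+00])}
```

View pics/w1.png

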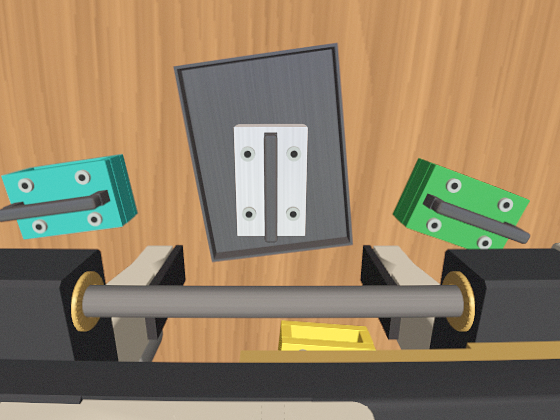

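The jig's top face spans about (234-308, 125-236), with four bushes at (248,154), (294,154), (249,214) and (293,214). The bar runs vertically at column 271, and the tray and the look-alikes are clear of the fingers.

```bash
python3 - <<'E'
from h import *
import json
c=json.load(open("w1.json")); im=cv2.imread("pics/w1.png"); hsv=cv2.cvtColor(im,cv2.COLOR_BGR2HSV)
br=((hsv[...,1]<60)&(hsv[...,2]>190)).astype('uint8')
print(rect(c,br,(215,110,325,245),.048))
dk=(hsv[...,2]<70).astype('uint8')
b=[]
for x,y in((248,154),(294,154),(293,214),(249,214)):
    g=cv2.moments((im[y-5:y+6,x-5:x+6].max(2)<90).astype('uint8'),True); b.append((x-5+g['m10']/g['m00'],y-5+g['m01']/g['m00']))
P=cast(c,b,.052); print(b,P,P.mean(0))
d=P[0]+P[1]-P[2]-P[3]; d=-d if d[1]<0 else d
print("yaw",np.degrees(np.arctan2(-d[0],d[1])))
E
```

```text
[514.3 201.3  69.4 111.3   3.3]
[(247.14705882352942, 153.61764705882354), (293.5, 153.5), (292.5925925925926, 213.92592592592592), (248.5, 214.0)] [[0.53783308 0.17414152]
 [0.49404445 0.17162779]
 [0.49064771 0.23163432]
 [0.53441305 0.23411951]] [0.51423457 0.20288078]
yaw 3.2516941871118816
```

Call:
apply_moves:
  steps:
    - {"translation": [0.01,0.004,-0.08],"rotation": [0,0,0]}
    - {"translation": [0.01,0.004,-0.16],"rotation": [0,0,0]}
    - {"translation": [0.01,0.004,-0.25],"rotation": [0,0,0]}
    - {"translation": [0.01,0.004,-0.34],"rotation": [0,0,0]}
    - {"translation": [0.01,0.004,-0.43],"rotation": [0,0,0]}
    - {"translation": [0.01,0.004,-0.51],"rotation": [0,0,0]}
    - {"translation": [0.01,0.004,-0.58],"rotation": [0,0,0]}
    - {"translation": [0.01,0.004,-0.64],"rotation": [0,0,0]}
    - {"translation": [0.01,0.004,-0.68],"rotation": [0,0,0]}
    - {"translation": [0.01,0.004,-0.684],"rotation": [0,0,0]}

```text
t: 4.32
eef_pos: [0.5126, 0.1983, 0.0537]
ee_rot: [3.139, -0.002, -1.523]
force: [0.0, 0.7, -0.5]
width: 0.0878
gripper_force: 0.0
```

Call:
apply_moves:
  steps:
    - {"translation": [0,0,0],"rotation": [0,0,0]}
    - {"translation": [0,0,0],"rotation": [0,0,0]}
    - {"translation": [0,0,0],"rotation": [0,0,0]}
    - {"translation": [0,0,0],"rotation": [0,0,0]}
    - {"translation": [0,0,0],"rotation": [0,0,0]}
    - {"translation": [0,0,0],"rotation": [0,0,0]}
    - {"translation": [0,0,0],"rotation": [0,0,0]}
    - {"translation": [0,0,0],"rotation": [0,0,0]}
    - {"translation": [0,0,0],"rotation": [0,0,0]}
    - {"translation": [0,0,0],"rotation": [0,0,0]}
  jaw: 1
  newtons: 50

```text
t: 5.15
eef_pos: [0.5138, 0.1998, 0.0555]
ee_rot: [3.142, 0.0, -1.521]
force: [0.6, 0.4, 0.1]
width: 0.0266
gripper_force: 0.0
```

Call:
apply_moves:
  steps:
    - {"translation": [0,0,0],"rotation": [0,0,0]}
    - {"translation": [0,0,0],"rotation": [0,0,0]}
    - {"translation": [0,0,0],"rotation": [0,0,0]}
    - {"translation": [0,0,0],"rotation": [0,0,0]}
    - {"translation": [0,0,0],"rotation": [0,0,0]}
    - {"translation": [0,0,0],"rotation": [0,0,0]}
    - {"translation": [0,0,0],"rotation": [0,0,0]}
    - {"translation": [0,0,0],"rotation": [0,0,0]}
    - {"translation": [0,0,0],"rotation": [0,0,0]}
    - {"translation": [0,0,0],"rotation": [0,0,0]}

```text
t: 5.98
eef_pos: [0.5137, 0.1997, 0.0554]
ee_rot: [3.141, -0.0, -1.521]
force: [-0.6, -0.2, -0.8]
width: 0.0114
gripper_force: 50.0
```

Call:
apply_moves:
  steps:
    - {"translation": [0,0,0.03],"rotation": [0,0,0]}
    - {"translation": [0,0,0.07],"rotation": [0,0,0]}
    - {"translation": [0,0,0.12],"rotation": [0,0,0]}
    - {"translation": [0,0,0.18],"rotation": [0,0,0]}
    - {"translation": [0,0,0.24],"rotation": [0,0,0]}
    - {"translation": [0,0,0.3],"rotation": [0,0,0]}
    - {"translation": [0,0,0.36],"rotation": [0,0,0]}
    - {"translation": [0,0,0.41],"rotation": [0,0,0]}
    - {"translation": [0,0,0.45],"rotation": [0,0,0]}
    - {"translation": [0,0,0.48],"rotation": [0,0,0]}

```text
t: 6.82
eef_pos: [0.514, 0.1999, 0.1773]
ee_rot: [-3.14, 0.001, -1.521]
force: [2.0, 0.2, -5.4]
width: 0.0117
gripper_force: 50.0
```

Call:
apply_moves:
  steps:
    - {"translation": [0.006,-0.05,0],"rotation": [0,0,0]}
    - {"translation": [0.012,-0.13,0],"rotation": [0,0,0]}
    - {"translation": [0.018,-0.23,0],"rotation": [0,0,0]}
    - {"translation": [0.024,-0.34,0],"rotation": [0,0,0]}
    - {"translation": [0.03,-0.45,0],"rotation": [0,0,0]}
    - {"translation": [0.036,-0.56,0],"rotation": [0,0,0]}
    - {"translation": [0.042,-0.66,0],"rotation": [0,0,0]}
    - {"translation": [0.05,-0.74,0],"rotation": [0,0,0]}
    - {"translation": [0.06,-0.79,0],"rotation": [0,0,0]}
    - {"translation": [0.06,-0.8,0],"rotation": [0,0,0]}

```text
t: 7.65
eef_pos: [0.5283, -0.0026, 0.1751]
ee_rot: [3.14, -0.001, -1.523]
force: [0.1, 0.9, -5.5]
width: 0.0117
gripper_force: 50.0
```

```bash
python3 - <<'E'
from h import *
import json
s=get_state();print(s['t'],s['eef_pos'],np.degrees(s['ee_rot']),s['force'],s['moment'],s['width'])
c=camera_model("wrist")
json.dump({k:np.asarray(v).tolist() for k,v in c.items()},open("w2.json","w"))
cv2.imwrite("pics/w2.png",grab_frame("wrist"))
E
```

```text
7.65 [ 0.52830492 -0.00263195  0.17508599] [ 1.79920361e+02 -3.45422154e-02 -8.72510886e+01] [ 0.0585395   0.89444979 -5.48072652] [-0.11326557  0.01490535 -0.01136822] 0.011661599191190733
```

View pics/w2.png

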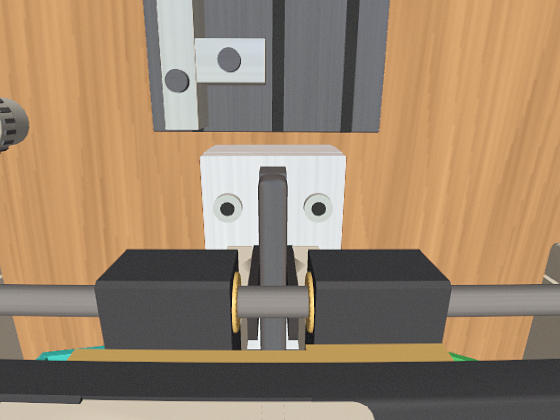

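The jig hangs level in the grip, with its front bushes at (228,208) and (318,208). Ahead are the fence at columns 160-200, the stop top at (195-265, 38-65) with its working edge at row 38, and the bed edge at row 131.

```bash
python3 - <<'E'
from h import *
import json
c=json.load(open("w2.json")); im=cv2.imread("pics/w2.png"); g=im.mean(2)
print(g[4:36:10,155:210].astype(int)); print(g[28:90,245].astype(int)); print(g[55,240:275].astype(int))
b=[]
for x,y in((228,208),(318,208)):
    m=cv2.moments((im[y-9:y+10,x-9:x+10].max(2)<80).astype('uint8'),True); b.append((x-9+m['m10']/m['m00'],y-9+m['m01']/m['m00']))
P=cast(c,b,.1751-.0524+.049); print(b,P)
E
```

```text
[[107 122 204 206 203 203 206 208 212 210 210 211 210 210 210 209 207 207
  208 210 209 210 210 211 210 210 210 209 207 207 208 208 209 207 204 207
  205 119 100  96 102 101 100 101  99 100  98  94 100 115 114 118 112 116
  117]
 [112 111 161 208 203 201 203 207 211 209 210 211 211 210 209 209 208 205
  207 210 209 211 211 211 210 210 210 210 210 206 207 208 209 205 204 204
  207 201  78  99 102 104  99 101  95  98 101  95  98 109 115 118 112 116
  116]
 [111 110 121 184 209 204 202 203 206 210 209 210 212 211 210 210 208 208
  208 208 210 210 210 211 212 210 210 208 209 207 208 207 208 207 205 203
  207 201 126  97 101 100 100  99  97  98  98 101  98 101 114 115 113 112
  119]
 [114 108 110 144 196 206 203 202 205 209 210 211 210 210 212 210 208 207
  207 206 208 210 210 210 211 209 208 210 209 207 207 207 207 209 207 205
  204 207 194  84 104 101 104 100  98 100  95  97  99 103 110 116 115 114
  116]]
[111 116 109 113 113 113 114 112 110 106 183 210 211 213 213 215 215 214
 215 215 215 214 213 213 213 212 208 210 210 208 208 209 208 209 208 208
 207 207 210 214 212 213 213 211 211 207 207 210 212 214 210 211 211 204
 152  90  81 101 112 114 111 111]
[205 210 210 210 209 210 210 210 209 209 209 209 210 209 210 209 212 210
 210 210 210 210 210 214 216  89 112 119 117 113 116 120  72  57  56]
[(226.86363636363637, 208.46212121212122), (318.1119402985075, 208.3955223880597)] [[ 0.55196906 -0.02807623]
 [ 0.50812104 -0.03020922]]
```

```bash
python3 - <<'E'
from h import *
import json
c=json.load(open("w2.json")); im=cv2.imread("pics/w2.png"); g=im.mean(2)
def cross(v,t=155): 
    i=np.flatnonzero((v[:-1]>t)!=(v[1:]>t))[0]; return i+(v[i]-t)/(v[i]-v[i+1])
F=[(185+cross(g[r,185:200]),r) for r in range(1,34,4)]
S=[(x,30+cross(g[30:48,x])) for x in range(204,262,6)]
PF=cast(c,F,.066); PS=cast(c,S,.066)
pf=np.polyfit(PF[:,1],PF[:,0],1); ps=np.polyfit(PS[:,0],PS[:,1],1)
print("fence yaw",np.degrees(np.arctan(-pf[0])),"stop yaw",np.degrees(np.arctan(ps[0])))
A=np.array([[1,-pf[0]],[-ps[0],1]]); K=np.linalg.solve(A,[pf[1],ps[1]]); print("corner",K, PF[[0,-1]],PS[[0,-1]])
P=cast(c,[(226.86,208.46),(318.11,208.4)],.1717)
d=P[0]-P[1]; a=np.arctan2(d[1],d[0]); m=P.mean(0); ctr=m+0.030*np.array([-np.sin(a),np.cos(a)])
print("jig yaw",np.degrees(a),"centre",ctr)
y=np.radians(2.4); ex=np.array([np.cos(y),np.sin(y)]); ey=np.array([-ex[1],ex[0]])
G=K-.035*ex-.055*ey; print("goal jig centre",G)
E
```

```text
fence yaw 3.0344672446455205 stop yaw 2.3861701534631115
corner [ 0.58972654 -0.11919475] [[ 0.5909693  -0.14243359]
 [ 0.5898777  -0.12212361]] [[ 0.58242087 -0.11945806]
 [ 0.5445816  -0.12105861]]
jig yaw 2.7806278171710592 centre [0.52859094 0.00082261]
goal jig centre [ 0.55706041 -0.17561215]
```

Call:
apply_moves:
  steps:
    - {"translation": [0.006,-0.04,0],"rotation": [0,0,0]}
    - {"translation": [0.015,-0.12,0],"rotation": [0,0,0]}
    - {"translation": [0.024,-0.22,0],"rotation": [0,0,0]}
    - {"translation": [0.034,-0.33,0],"rotation": [0,0,0]}
    - {"translation": [0.044,-0.44,0],"rotation": [0,0,0]}
    - {"translation": [0.054,-0.54,0],"rotation": [0,0,0]}
    - {"translation": [0.064,-0.63,0],"rotation": [0,0,0]}
    - {"translation": [0.074,-0.7,0],"rotation": [0,0,0]}
    - {"translation": [0.081,-0.745,0],"rotation": [0,0,0]}
    - {"translation": [0.081,-0.756,0],"rotation": [0,0,0]}

```text
t: 8.53
eef_pos: [0.5492, -0.1905, 0.1751]
ee_rot: [3.141, -0.0, -1.522]
force: [0.5, -0.5, -5.2]
width: 0.0114
gripper_force: 50.0
```

Call:
apply_moves:
  steps:
    - {"translation": [0,0,-0.02],"rotation": [0,0,0]}
    - {"translation": [0,0,-0.06],"rotation": [0,0,0]}
    - {"translation": [0,0,-0.11],"rotation": [0,0,0]}
    - {"translation": [0,0,-0.16],"rotation": [0,0,0]}
    - {"translation": [0,0,-0.2],"rotation": [0,0,0]}
    - {"translation": [0,0,-0.23],"rotation": [0,0,0]}
    - {"translation": [0,0,-0.24],"rotation": [0,0,0]}
    - {"translation": [0,0,-0.24],"rotation": [0,0,0]}
    - {"translation": [0,0,-0.24],"rotation": [0,0,0]}
    - {"translation": [0,0,-0.24],"rotation": [0,0,0]}

```text
t: 9.37
eef_pos: [0.5496, -0.1892, 0.1162]
ee_rot: [-3.14, -0.0, -1.52]
force: [0.3, -0.4, -5.7]
width: 0.0116
gripper_force: 50.0
```

```bash
python3 - <<'E'
from h import *
s=get_state();print(s['t'],s['eef_pos'],np.degrees(s['ee_rot']),s['force'],s['moment'],s['width'])
a=grab_frame("wrist"); t=grab_frame("side")[140:230,245:365]
t=cv2.resize(t,(560,420),interpolation=cv2.INTER_CUBIC)
cv2.imwrite("pics/w3.png",cv2.resize(np.hstack([a,t]),(800,300),interpolation=cv2.INTER_AREA))
E
```

```text
9.3667 [ 0.54964272 -0.18916958  0.1162313 ] [-1.79933687e+02 -1.59552773e-02 -8.71124002e+01] [ 0.28924847 -0.43155079 -5.69600717] [0.00802909 0.10294924 0.0321123 ] 0.011572282393808959
```

View pics/w3.png

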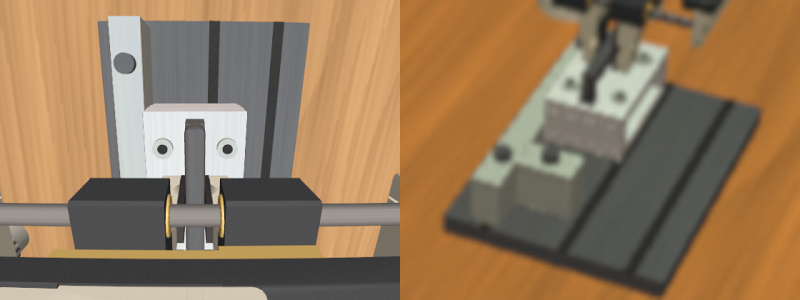

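The wrist view shows the jig's left edge clear of the fence. The side view shows it on the -y side of the stop, about 44 mm above the bed. I'll lower it to just above the bed, then ease down to contact.

Call:
apply_moves:
  steps:
    - {"translation": [0,0,-0.02],"rotation": [0,0,0]}
    - {"translation": [0,0,-0.05],"rotation": [0,0,0]}
    - {"translation": [0,0,-0.08],"rotation": [0,0,0]}
    - {"translation": [0,0,-0.11],"rotation": [0,0,0]}
    - {"translation": [0,0,-0.13],"rotation": [0,0,0]}
    - {"translation": [0,0,-0.145],"rotation": [0,0,0]}
    - {"translation": [0,0,-0.155],"rotation": [0,0,0]}
    - {"translation": [0,0,-0.16],"rotation": [0,0,0]}
    - {"translation": [0,0,-0.16],"rotation": [0,0,0]}
    - {"translation": [0,0,-0.16],"rotation": [0,0,0]}

```text
t: 10.3
eef_pos: [0.5493, -0.1892, 0.0757]
ee_rot: [-3.141, -0.0, -1.521]
force: [-0.3, 0.1, -5.0]
width: 0.0115
gripper_force: 50.0
```

Call:
apply_moves:
  steps:
    - {"translation": [0,0,-0.002],"rotation": [0,0,0]}
    - {"translation": [0,0,-0.004],"rotation": [0,0,0]}
    - {"translation": [0,0,-0.006],"rotation": [0,0,0]}
    - {"translation": [0,0,-0.008],"rotation": [0,0,0]}
    - {"translation": [0,0,-0.01],"rotation": [0,0,0]}
    - {"translation": [0,0,-0.012],"rotation": [0,0,0]}
    - {"translation": [0,0,-0.014],"rotation": [0,0,0]}
    - {"translation": [0,0,-0.014],"rotation": [0,0,0]}
    - {"translation": [0,0,-0.014],"rotation": [0,0,0]}
    - {"translation": [0,0,-0.014],"rotation": [0,0,0]}

```text
t: 11.13
eef_pos: [0.5494, -0.1893, 0.0725]
ee_rot: [-3.141, -0.0, -1.521]
force: [-0.8, -1.2, -0.5]
width: 0.0114
gripper_force: 50.0
```

Call:
apply_moves:
  steps:
    - {"translation": [0.003,0.004,0],"rotation": [0,0,0]}
    - {"translation": [0.006,0.008,0],"rotation": [0,0,0]}
    - {"translation": [0.009,0.012,0],"rotation": [0,0,0]}
    - {"translation": [0.012,0.016,0],"rotation": [0,0,0]}
    - {"translation": [0.015,0.02,0],"rotation": [0,0,0]}
    - {"translation": [0.018,0.024,0],"rotation": [0,0,0]}
    - {"translation": [0.02,0.028,0],"rotation": [0,0,0]}
    - {"translation": [0.02,0.028,0],"rotation": [0,0,0]}
    - {"translation": [0.02,0.028,0],"rotation": [0,0,0]}
    - {"translation": [0.02,0.028,0],"rotation": [0,0,0]}

```text
t: 11.97
eef_pos: [0.5546, -0.182, 0.0724]
ee_rot: [-3.14, -0.0, -1.52]
force: [-0.7, -0.4, 5.4]
width: 0.0115
gripper_force: 50.0
```

Call:
apply_moves:
  steps:
    - {"translation": [0.001,0,0],"rotation": [0,0,0]}
    - {"translation": [0.002,0,0],"rotation": [0,0,0]}
    - {"translation": [0.003,0,0],"rotation": [0,0,0]}
    - {"translation": [0.004,0,0],"rotation": [0,0,0]}
    - {"translation": [0.005,0,0],"rotation": [0,0,0]}
    - {"translation": [0.006,0,0],"rotation": [0,0,0]}
    - {"translation": [0.007,0,0],"rotation": [0,0,0]}
    - {"translation": [0.008,0,0],"rotation": [0,0,0]}
    - {"translation": [0.008,0,0],"rotation": [0,0,0]}
    - {"translation": [0.008,0,0],"rotation": [0,0,0]}

```text
t: 12.8
eef_pos: [0.5559, -0.1821, 0.0724]
ee_rot: [3.142, 0.0, -1.521]
force: [-2.4, -0.2, 7.5]
width: 0.0118
gripper_force: 50.0
```

Call:
apply_moves:
  steps:
    - {"translation": [0,0.001,0],"rotation": [0,0,0]}
    - {"translation": [0,0.002,0],"rotation": [0,0,0]}
    - {"translation": [0,0.003,0],"rotation": [0,0,0]}
    - {"translation": [0,0.004,0],"rotation": [0,0,0]}
    - {"translation": [0,0.005,0],"rotation": [0,0,0]}
    - {"translation": [0,0.006,0],"rotation": [0,0,0]}
    - {"translation": [0,0.007,0],"rotation": [0,0,0]}
    - {"translation": [0,0.008,0],"rotation": [0,0,0]}
    - {"translation": [0,0.008,0],"rotation": [0,0,0]}
    - {"translation": [0,0.008,0],"rotation": [0,0,0]}

```text
t: 13.63
eef_pos: [0.5565, -0.1804, 0.0724]
ee_rot: [-3.141, -0.0, -1.521]
force: [-0.5, -2.3, 5.4]
width: 0.0115
gripper_force: 50.0
```

Call:
apply_moves:
  steps:
    - {"translation": [0.001,0.001,0],"rotation": [0,0,0]}
    - {"translation": [0.002,0.002,0],"rotation": [0,0,0]}
    - {"translation": [0.003,0.003,0],"rotation": [0,0,0]}
    - {"translation": [0.004,0.004,0],"rotation": [0,0,0]}
    - {"translation": [0.005,0.005,0],"rotation": [0,0,0]}
    - {"translation": [0.006,0.006,0],"rotation": [0,0,0]}
    - {"translation": [0.006,0.006,0],"rotation": [0,0,0]}
    - {"translation": [0.006,0.006,0],"rotation": [0,0,0]}
    - {"translation": [0.006,0.006,0],"rotation": [0,0,0]}
    - {"translation": [0.006,0.006,0],"rotation": [0,0,0]}

```text
t: 14.47
eef_pos: [0.5568, -0.1791, 0.0724]
ee_rot: [3.14, -0.0, -1.521]
force: [-4.2, -2.9, 8.9]
width: 0.0117
gripper_force: 50.0
```

Call:
apply_moves:
  steps:
    - {"translation": [0.001,0.001,0],"rotation": [0,0,0]}
    - {"translation": [0.002,0.002,0],"rotation": [0,0,0]}
    - {"translation": [0.003,0.003,0],"rotation": [0,0,0]}
    - {"translation": [0.004,0.004,0],"rotation": [0,0,0]}
    - {"translation": [0.004,0.004,0],"rotation": [0,0,0]}
    - {"translation": [0.004,0.004,0],"rotation": [0,0,0]}
    - {"translation": [0.004,0.004,0],"rotation": [0,0,0]}
    - {"translation": [0.004,0.004,0],"rotation": [0,0,0]}
    - {"translation": [0.004,0.004,0],"rotation": [0,0,0]}
    - {"translation": [0.004,0.004,0],"rotation": [0,0,0]}

```text
t: 15.3
eef_pos: [0.5569, -0.1791, 0.0724]
ee_rot: [3.139, -0.001, -1.521]
force: [-5.8, -7.5, 9.9]
width: 0.0115
gripper_force: 50.1
```

Call:
apply_moves:
  steps:
    - {"translation": [0.001,0.001,0],"rotation": [0,0,0]}
    - {"translation": [0.002,0.001,0],"rotation": [0,0,0]}
    - {"translation": [0.002,0.001,0],"rotation": [0,0,0]}
    - {"translation": [0.002,0.001,0],"rotation": [0,0,0]}
    - {"translation": [0.002,0.001,0],"rotation": [0,0,0]}
    - {"translation": [0.002,0.001,0],"rotation": [0,0,0]}
    - {"translation": [0.002,0.001,0],"rotation": [0,0,0]}
    - {"translation": [0.002,0.001,0],"rotation": [0,0,0]}
    - {"translation": [0.002,0.001,0],"rotation": [0,0,0]}
    - {"translation": [0.002,0.001,0],"rotation": [0,0,0]}

```text
t: 16.13
eef_pos: [0.5569, -0.179, 0.0724]
ee_rot: [3.138, -0.001, -1.522]
force: [-7.3, -9.1, 11.8]
width: 0.0114
gripper_force: 50.1
```

```bash
python3 - <<'E'
from h import *
im=grab_frame("wrist"); c=camera_model("wrist")
L=[]
for _ in range(8):
    s=get_state(); L.append(np.r_[s['force'],s['moment']]); grab_frame("top")
s=get_state();print(s['t'],s['eef_pos'],np.degrees(s['ee_rot']));print(np.round(L,2),np.mean(L,0))
a=cv2.resize(im[:260,130:400],None,fx=1.48,fy=1.48)
t=cv2.resize(grab_frame("side")[140:230,245:350],(400,385),interpolation=cv2.INTER_CUBIC)
cv2.imwrite("pics/w4.png",np.hstack([a[:385,:400],t]))
b=[]
for x,y in((228,208),(318,208)):
    m=cv2.moments((im[y-12:y+13,x-12:x+13].max(2)<80).astype('uint8'),True); b.append((x-12+m['m10']/m['m00'],y-12+m['m01']/m['m00']))
P=cast(c,b,.069);d=P[0]-P[1];print(b,P,np.degrees(np.arctan2(d[1],d[0])))
E
```

```text
16.5833 [ 0.55684866 -0.17903954  0.07239032] [ 1.79782574e+02 -7.44175043e-02 -8.71792740e+01]
[[-8.04 -7.96 10.78 -3.05  2.71 -0.19]
 [-7.3  -8.42 11.46 -3.08  2.74 -0.21]
 [-7.53 -9.15 11.22 -3.09  2.75 -0.25]
 [-7.92 -8.88 11.05 -3.06  2.77 -0.23]
 [-8.39 -9.12 11.38 -3.01  2.71 -0.18]
 [-7.38 -8.9  11.16 -3.    2.76 -0.17]
 [-7.42 -9.03 11.08 -3.08  2.79 -0.25]
 [-8.18 -7.67 11.32 -3.09  2.74 -0.21]] [-7.76955246 -8.64252029 11.18197486 -3.05634065  2.74615652 -0.2118419 ]
[(227.1897810218978, 208.16788321167883), (318.46715328467155, 208.5839416058394)] [[ 0.58042861 -0.20462318]
 [ 0.53654494 -0.20654007]] 2.501159268127853
```

View pics/w4.png

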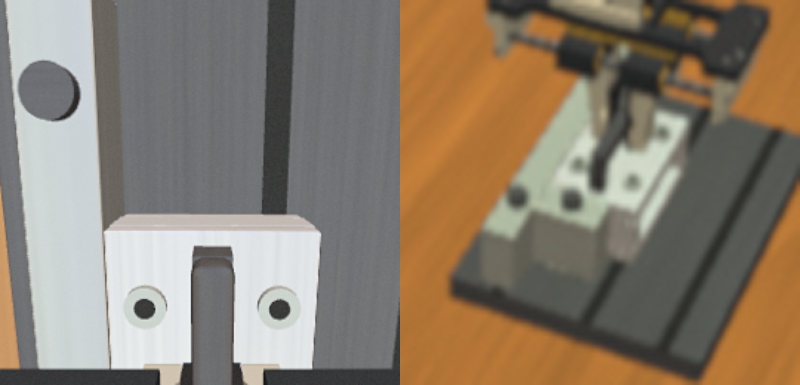

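The jig sits in the inner corner, flush with the fence and the stop in both views. I'll trim the yaw slightly to match the fence and bring both pushes to about 10 N.

Call:
apply_moves:
  steps:
    - {"translation": [0.001,0,0],"rotation": [0,0,-0.004]}
    - {"translation": [0.002,0.001,0],"rotation": [0,0,-0.008]}
    - {"translation": [0.002,0.001,0],"rotation": [0,0,-0.012]}
    - {"translation": [0.002,0.001,0],"rotation": [0,0,-0.012]}
    - {"translation": [0.002,0.001,0],"rotation": [0,0,-0.012]}
    - {"translation": [0.002,0.001,0],"rotation": [0,0,-0.012]}
    - {"translation": [0.002,0.001,0],"rotation": [0,0,-0.012]}
    - {"translation": [0.002,0.001,0],"rotation": [0,0,-0.012]}
    - {"translation": [0.002,0.001,0],"rotation": [0,0,-0.012]}
    - {"translation": [0.002,0.001,0],"rotation": [0,0,-0.012]}

```text
t: 17.47
eef_pos: [0.5569, -0.179, 0.0724]
ee_rot: [3.137, -0.002, -1.528]
force: [-9.2, -9.8, 12.1]
width: 0.0117
gripper_force: 50.0
```

```bash
cat > f.py <<'E'
from h import *
L=[]
for _ in range(10):
    s=get_state(); L.append(np.r_[s['force'],s['moment']]); grab_frame("top")
s=get_state();print(s['t'],s['eef_pos'],np.degrees(s['ee_rot']),s['gripper_force'],s['width']);print(np.round(np.mean(L[:5],0),2),np.round(np.mean(L[5:],0),2))
E
python3 f.py
```

```text
17.9667 [ 0.55689659 -0.17903898  0.07242018] [ 1.79734648e+02 -9.13554209e-02 -8.75259752e+01] 50.00096797943115 0.011641542485407684
[-9.03 -9.73 11.82 -3.45  3.22 -0.06] [-8.63 -9.65 11.88 -3.45  3.23 -0.07]
```

```bash
python3 -c "
from station import *
print(job_done())"
```

```text
the job is handed in; nothing more can be done
None
```

The jig is flat on the bed in the corner of the fence and stop, still gripped at 50 N, with pushes of about 9 N on the fence, 9 N on the stop and 12 N down; I handed it in at 18 s, and the oil can, chuck and tool pot were not touched.

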